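# Set the drill driver for the batten screws

### The job

The cordless drill standing in its plywood holder is wanted next for driving the batten screws: turn its torque collar, the lobed ring behind the chuck, to number 5 (5 clicked in at the arrow on top), and push the gear slide on top of the drill fully back, away from the chuck, into low gear. Leave the other things on the bench where they are.

Things in the scene. Friction and masses are not known exactly. Their poses are not given: they have to be found in the camera images.
- drill: Black and grey cordless drill upright on its battery in a plywood holder (base 205 x 125 mm, walls to 57 mm); both fast to the bench. Origin: centre of the holder's underside. +x along the level barrel to the chuck, +y the drill's left, z up. Barrel axis 190 mm up at y = 0. Grey housing, radius 29 mm, x -90 to 29; collar 30 to 69; chuck, radius 21, 70 to 116 mm; bit to 142.
- torque_collar (a joint): Collar angle about the drill's +x (rad). 16 clicks, pi/8 apart: number n is at the arrow at (n-1)*pi/8 (5 at 1.571, 15 at 5.498, drilling mark at 5.890). To lower the number the collar's top turns towards the drill's left (+y) and its left side goes down. About 0.15 N m (5 N at a lobe) to pass a click; let go, it pulls into the nearest click. Starts anywhere from 8 to 14.
- collar_centre (a point): On the barrel axis, in the middle of the collar's lobed part (drill's x = 56.5, z = 190 mm); does not turn. Lobed part, x 43 to 69 mm: core of radius 26 mm with 8 equal lobes 45 degrees apart, each a rod 10 mm thick, 24 mm long (x 44.5 to 68.5), parallel to the axis, centre line 28 mm from it; 66 mm over opposite lobes. Black plastic.
- number_1 (a point): The figure 1 on the collar's numbered band (radius 28.5 mm, drill's x 30 to 43 mm, behind the lobes); turns with the collar. White figures for odd numbers, dots for even ones. A lobe stands in line with every odd number: measured from straight up towards the drill's left, lobes are at k*45 degrees minus the collar's angle.
- index_arrow (a point): White index arrow on top of the housing, just behind the numbered band (drill's x = 24 mm, 219 mm above the bench), pointing to the number that is set. The housing's crown behind it is at the same height.
- gear_slide (a joint): Travel of the gear slide on top of the housing (m), along the drill's -x: 0 fully forward (high gear), 0.014 fully back, away from the chuck (low gear). About 2 N of friction; stays where it is left. Starts within 2 mm of 0.
- gear_ridge (a point): Middle of the top of the gear slide's cross ridge, 230.5 mm above the bench; moves with the slide, starts near x = -30 mm, y = 0 in the drill's frame. Ridge 7 mm long (x), 21 mm wide (y), standing 7 mm above its 30 x 21 mm plate, whose top is 4.5 mm above the housing's crown.
- batten: Bystander: loose hardwood batten 260 x 44 x 18 mm with three screw holes, lying near the drill on its right side. Origin: centre of underside.
- screw_tray: Bystander: loose grey metal tray 110 x 75 x 28 mm with screws. Origin: centre of underside.
- wood_block: Bystander: loose wooden block 62 x 42 x 30 mm. Origin: centre of underside.
- fan_knife: Bystander: loose lead knife, 115 mm dark wooden handle and fan-shaped blade. Origin: underside, near the middle.
- soft_hammer: Bystander: loose soft-faced hammer, 255 mm long, steel head across its end. Origin: underside of the shaft's middle.
- tea_tin: Bystander: loose square open steel tin 78 x 78 x 115 mm. Origin: centre of underside.
- bowl: Bystander: loose yellow plastic bowl, 110 mm wide, 48 mm high. Origin: centre of underside.

How it is judged:
At the end, for the whole second after the job is handed in: The torque collar rests clicked in at number 5 (joint within 0.13 rad, a third of a click, of 1.571, and still), and the gear slide is fully back (within 2.5 mm of its rear stop) (value of joint torque_collar between 1.44 and 1.7 rad and velocity of joint torque_collar between -0.05 and 0.05 rad/s and value of joint gear_slide above 0.0115 m); the robot touches nothing.
It fails at once if a bystander (batten, screw tray, wood block, fan knife, hammer, tin or bowl) is moved by more than 30 mm (distance of any of batten, screw_tray, wood_block, fan_knife, soft_hammer, tea_tin, bowl from where it was at the start of the episode above 0.03 m).
It also fails if it takes over 58 s, if anything falls off the work surface, if the arm or the gripper's body presses on something with over 40 N, if the wrist force passes 120 N, or if a joint passes its speed limit or range.

### The arm

A 6-joint arm with a two-finger parallel gripper is mounted at the origin on the work surface. World frame = base frame: x ahead of the robot, y to its left, z up, the work surface at z = 0. Lengths are in m, angles in rad, forces in N, time in s.
With the tool pointing down it reaches from about 0.375 to 0.975 m from the base axis. Payload 3.8 kg.
Tool frame: the origin (TCP) lies at the very end of the fingers, on their centre line; the grasp point (between the pads) lies 19 mm behind it; z points along the fingers, y is the line along which they close (so a half turn about z gives the same grasp; the last joint's range is limited). The gripper opens to 85 mm and grips with 20 to 120 N. Pads are 22 mm wide; open, the fingers measure 114 mm over their backs; the gripper's body (76 mm by 85 mm) begins 54 mm behind the grasp point. The pads swing forward as they close: fully open they stand 13 mm farther back than shut.
Start: joints at [1.213, 0.264, 1.604, -0, 1.274, -0.037], TCP at [0.213, 0.641, 0.231] pointing down, gripper open.
Joint ranges: [-2.63, 2.63], [-0.94, 2.18], [0.31, 2.57], [-1.31, 4.45], [0, 2.66], [-2.55, 2.55]. Speed limits (rad/s): [2.57, 2.57, 3.14, 3.14, 3.14, 3.14].

### API

Orientations are given as a rotation vector (axis times angle).
In Python, from workcell import * gives the robot as it stands.
- The arm moves only by the shell command python3 -m crank 'ROWS' [OPENING] [FORCE]. ROWS is JSON, a list that holds one entry, the list of rows, each a list of 6 numbers: the shift along the tool's x, y, z in cm, then the turn, a rotation vector about the tool's x, y, z in rad. In form: [[[dx, dy, dz, ax, ay, az], ...]]. A call has 1 to 8 rows; each row shifts and turns the commanded pose from where the row before left it, along the tool's axes as they then stand; what a row does not reach is not made up. A row lasts 1/12 s, in which the tool goes at most 41.7 mm and 7.16 degrees, less where a joint would pass 70% of its speed; a pose out of reach is approached as far as the arm can. A call with a gripper value outside its range is refused whole. OPENING is the finger opening in cm, from 0 to 8.54, set as the call begins (- or left out, the last holds). The fingers move at their own pace and stop on an object; FORCE is the grip in N (left out, the last holds). Time passes only in rows, so rows that do not move let the fingers close. It gives the time, the measured TCP pose, the force, the opening and the grip force at its end, in the units of the state.
- read_state(): the state, without advancing time (a new reading comes with each control period).
- read_camera(name): name is "side" or "top" or "wrist"; returns the picture (384x512x3 uint8, blue, green, red); there is no depth.
- camera_model(name): a dict with "camera_matrix" (3x3 intrinsics, pixels), "k1" (the pictures are not rectified: a ray, as slopes to the right and down, at radius r is drawn at 1 + k1 r^2 times it, then the intrinsics apply), "R" (3x3) and "t" (3): a world point X has camera coordinates R X + t. Camera axes: x right, y down, z forward; pixel columns grow to the right and rows downward; lengths in m; the calibration is good to about 2 mm. A picture is of the moment at which its call begins: read the wrist's pose just before it. camera_model takes no time and is no camera call; for the wrist camera it gives the pose at the moment of the call.
- finish_job(): hands the job in; it is judged then, once.
The state is a dict: "time": time; "q": joint angles; "joint_vel": joint speeds; "joint_torque": joint torques, N m; "tool_pos": TCP position; "tcp_rot": TCP orientation; "wrist_force": force on the tool from outside, world axes, zero at the start; "torque": the same for the moment, N m; "width": opening from 0.0 (shut) to 1.0 (fully open); "grip_force": force on a finger pad.
Only numpy, scipy, OpenCV 4.12 (cv2) and the standard library are available. Lean on these libraries where they do the work, as an engineer would, in place of code of your own. Each camera call takes 0.05 s, during which the arm holds its last target. There are 200 camera calls.

## Working session

There is one attempt and no reset: what is moved stays moved. The work goes in short steps, Python scripts to look and compute and a shell command to move; the robot and the scene stay as the last step left them, time stands still between calls to the robot, and variables do not carry over. Pictures are saved under pics/ and viewed, at most 10 in all, crops included, and the job is handed in when it is done.

```bash
mkdir -p pics; ls
python3 - <<'E'
from workcell import *
import cv2
print(read_state())
for n in ("side","top","wrist"):
    m=camera_model(n); print(n,m)
    cv2.imwrite(f"pics/{n}0.png",read_camera(n))
E
```

```text
pics
{'time': 0.0, 'q': array([ 1.21309854e+00,  2.64778915e-01,  1.60538258e+00,  3.77447484e-06,
        1.27373733e+00, -3.69038770e-02]), 'joint_vel': array([-0.00204346, -0.00018252, -0.00049539,  0.00049206,  0.00090612,
        0.00043167]), 'joint_torque': array([ 1.13866507e-03, -5.15116990e+01, -3.67312145e+01,  9.94099582e-05,
        1.28962181e-02, -6.99825179e-06]), 'tool_pos': array([0.21258174, 0.63986222, 0.22994007]), 'tcp_rot': array([-0.50167265, -3.10081504,  0.00355061]), 'wrist_force': array([-0.19802138, -0.20034116, -0.01117378]), 'torque': array([-0.02188582,  0.00830662, -0.02481222]), 'grip_force': 0.0, 'width': 1.0014500978166216}
side {'camera_matrix': array([[478.57718637,   0.        , 257.93171497],
       [  0.        , 478.57718637, 184.88424275],
       [  0.        ,   0.        ,   1.        ]]), 'k1': -0.07592082614244708, 'R': array([[-0.99906323, -0.04263128,  0.00743247],
       [-0.03534405,  0.70475233, -0.70857247],
       [ 0.02496929, -0.70817139, -0.7055989 ]]), 't': array([ 0.54182312, -0.03487476,  1.31624541])}
top {'camera_matrix': array([[475.81634687,   0.        , 257.94634191],
       [  0.        , 475.81634687, 199.85319592],
       [  0.        ,   0.        ,   1.        ]]), 'k1': -0.10098641502880933, 'R': array([[ 1.21858671e-02, -9.99925736e-01, -1.62229421e-04],
       [-9.96999180e-01, -1.21377977e-02, -7.64546199e-02],
       [ 7.64469730e-02,  1.09340843e-03, -9.97073049e-01]]), 't': array([0.21412158, 0.56053517, 1.41710488])}
wrist {'camera_matrix': array([[268.23945674,   0.        , 255.5800162 ],
       [  0.        , 268.23945674, 193.20937215],
       [  0.        ,   0.        ,   1.        ]]), 'k1': -0.01918054131629293, 'R': array([[ 0.31516606,  0.94903251, -0.00276592],
       [ 0.8977921 , -0.29720227,  0.32502333],
       [ 0.30763567, -0.10491954, -0.94570195]]), 't': array([-0.67346797, -0.04177597,  0.38043013])}
```

View pics/top0.png

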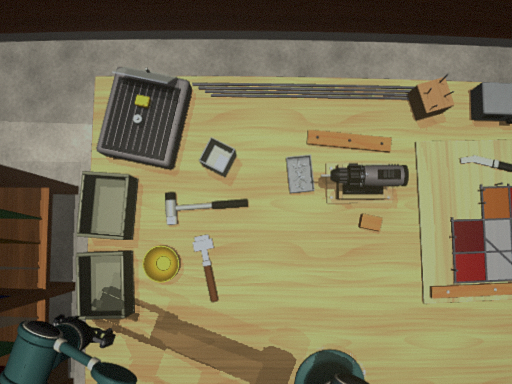

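View pics/side0.png

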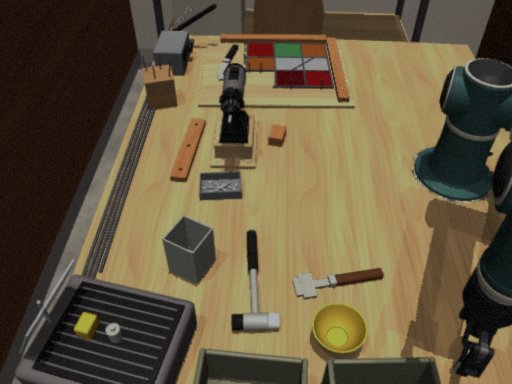

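The top view shows the drill at about (365,180) with its chuck to the left (+y), and the batten on its far side. The side view shows it at about (233,110). I'll crop both to get its pose.

```bash
cat > h.py <<'E'
from workcell import *
import numpy as np, cv2
from scipy.spatial.transform import Rotation as Ro
def proj(n,X,m=None):
    m=m or camera_model(n); c=(m["R"]@np.atleast_2d(X).T).T+m["t"]
    s=c[:,:2]/c[:,2:]; s=s*(1+m["k1"]*(s**2).sum(1,keepdims=True))
    K=m["camera_matrix"]; return s*K[0,0]+K[:2,2]
def ray(n,uv,m=None):
    m=m or camera_model(n);K=m["camera_matrix"]
    d=(np.array(uv,float)-K[:2,2])/K[0,0]; s=d.copy()
    for _ in range(20): s=d/(1+m["k1"]*(s@s))
    return -m["R"].T@m["t"], m["R"].T@np.array([*s,1])
def atz(n,uv,z,m=None):
    o,d=ray(n,uv,m); return o+d*(z-o[2])/d[2]
E
python3 - <<'E'
from h import *
t=cv2.imread("pics/top0.png")[145:225,305:425]; s=cv2.imread("pics/side0.png")[55:175,195:295]
t=cv2.resize(t,None,fx=6,fy=6,interpolation=cv2.INTER_CUBIC)[:, :]
s=cv2.resize(s,None,fx=5,fy=5,interpolation=cv2.INTER_CUBIC)
cv2.imwrite("pics/tc.png",t);cv2.imwrite("pics/sc.png",s)
m=camera_model("wrist");st=read_state();R=Ro.from_rotvec(st["tcp_rot"]).as_matrix()
print(R.round(3));print("cam in tool",R.T@(-m["R"].T@m["t"]-st["tool_pos"]),"\n",(R.T@m["R"].T).round(3))
E
```

```text
[[-0.949  0.315 -0.001]
 [ 0.315  0.949 -0.002]
 [ 0.    -0.002 -1.   ]]
cam in tool [ 8.42443943e-02 -1.36050980e-04 -1.41410817e-01] 
 [[ 0.    -0.946 -0.325]
 [ 1.     0.    -0.001]
 [ 0.001 -0.325  0.946]]
```

View pics/tc.png

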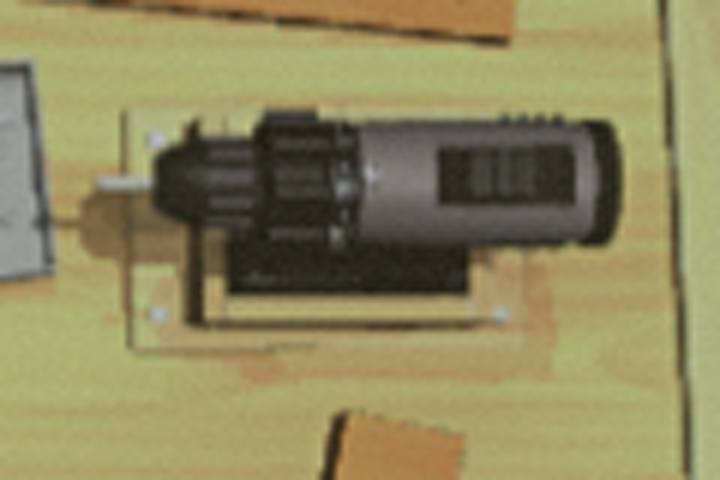

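View pics/sc.png

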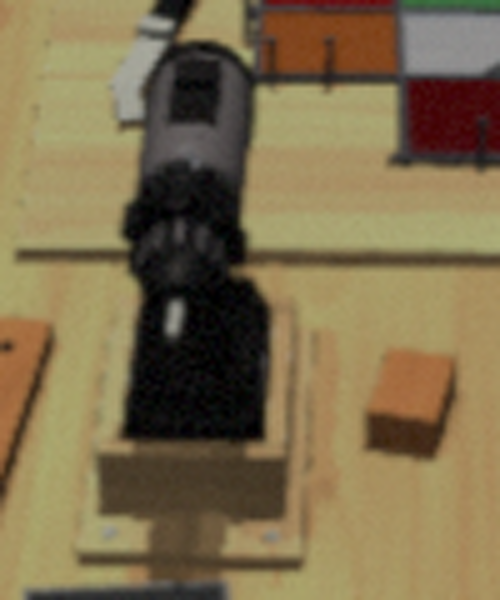

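The top crop shows the arrow at full-image pixel (367,173.8), the bit tip at (321.2,175.5) and the slide plate centre at (389.5,174.2). The side crop shows the bit tip at (229.4,122). I'll fit the drill's pose from these.

Run:
```python
from h import *
from scipy.optimize import least_squares
obs=[("top",(24,0,219),(367,173.8),1),("top",(142,0,190),(321.2,175.5),1),("top",(-30,0,224),(389.5,174.2),1),
("top",(102.5,62.5,5),(326.7,203),.5),("side",(142,0,190),(229.4,122),1),("side",(102.5,62.5,5),(255,168),.5),("side",(102.5,-62.5,5),(211,167),.5)]
def W(p,X):
    c,s=np.cos(p[2]),np.sin(p[2]); x,y,z=np.array(X)/1e3; return np.array([p[0]+c*x-s*y,p[1]+s*x+c*y,z])
M={n:camera_model(n) for n in("top","side")}
f=lambda p:np.concatenate([w*(proj(n,W(p,X),M[n])[0]-uv) for n,X,uv,w in obs])
r=least_squares(f,[.55,-.1,1.57]);print(r.x,r.fun.round(1))
for X in((24,0,219),(56.5,0,190),(-30,0,230.5)):print(X,W(r.x,X))
for n,uv,z in(("top",(389.5,174.2),.224),("top",(367,173.8),.219)):print(atz(n,uv,z))
```

```text
[ 0.61425607 -0.09052677  1.58883249] [ 0.4  0.5  0.1  0.3 -1.4 -0.2 -0.1  0.3 -0.3 -0.8  0.  -0.7 -0.6 -0.7]
(24, 0, 219) [ 0.61382322 -0.06653067  0.219     ]
(56.5, 0, 190) [ 0.61323708 -0.03403596  0.19      ]
(-30, 0, 230.5) [ 0.61479712 -0.12052189  0.2305    ]
[ 0.61419443 -0.12425108  0.224     ]
[ 0.61502946 -0.06555609  0.219     ]
```

```bash
python3 -m crank '[[[0,0,-3.5,0,0,0],[0,0,-3.5,0,0,0],[-2.5,-2.3,0,0,0,0],[-2.5,-2.3,0,0,0,0],[-2.5,-2.3,0,0,0,0],[-2.5,-2.3,0,0,0,0],[-2.5,-2.3,0,0,0,0],[-2.5,-2.3,0,0,0,0]]]'
python3 -m crank '[[[-2.5,-2.3,0,0,0,0],[-2.5,-2.3,0,0,0,0],[-2.5,-2.3,0,0,0,0],[-2.5,-2.3,0,0,0,0],[-2.5,-2.3,0,0,0,0],[-2.5,-2.3,0,0,0,0],[-2.5,-2.3,0,0,0,0],[-2.5,-2.3,0,0,0,0]]]'
python3 -m crank '[[[-2.5,-2.3,0,0,0,0],[-2.5,-2.3,0,0,0,0],[-2.5,-2.3,0,0,0,0],[-2.5,-2.3,0,0,0,0],[-2.5,-2.3,0,0,0,0],[-2.5,-2.3,0,0,0,0],[-2.5,-2.3,0,0,0,0],[-2.5,-2.3,0,0,0,0]]]'
python3 -m crank '[[[0,0,0,0,0,0.12],[0,0,0,0,0,0.12],[0,0,0,0,0,0.12],[0,0,0,0,0,0.12],[0,0,0,0,0,0.12],[0,0,0,0,0,0.12],[0,0,0,0,0,0.12],[0,0,0,0,0,0.12]]]'
python3 -m crank '[[[0,0,0,0,0,0.12],[0,0,0,0,0,0.12],[0,0,0,0,0,0.03],[0,0,0,0,0,0]]]'
python3 - <<'E'
from h import *
s=read_state();R=Ro.from_rotvec(s["tcp_rot"]).as_matrix();print(s["time"],s["q"].round(3),s["tool_pos"],R.round(3))
E
```

```text
time: 0.82
tool_pos: [0.312, 0.4607, 0.3009]
tcp_rot: [-0.501, -3.101, 0.001]
wrist_force: [0.5, 0.9, -0.2]
width: 1.001
grip_force: 0.0
time: 1.48
tool_pos: [0.4437, 0.223, 0.3011]
tcp_rot: [-0.502, -3.101, 0.0]
wrist_force: [0.6, 0.1, 0.2]
width: 1.002
grip_force: 0.0
time: 2.15
tool_pos: [0.5755, -0.0147, 0.301]
tcp_rot: [-0.502, -3.101, -0.0]
wrist_force: [1.5, 0.8, 1.1]
width: 0.999
grip_force: 0.0
time: 2.82
tool_pos: [0.575, -0.0131, 0.3008]
tcp_rot: [-1.884, -2.513, 0.001]
wrist_force: [0.4, -0.6, -1.1]
width: 1.001
grip_force: 0.0
time: 3.15
tool_pos: [0.575, -0.013, 0.3009]
tcp_rot: [-2.199, -2.242, 0.001]
wrist_force: [-0.2, 0.1, -0.0]
width: 1.001
grip_force: 0.0
3.15 [-0.066  0.04   1.733  0.     1.37  -0.085] [ 0.57497039 -0.01302974  0.30086452] [[-0.019  1.    -0.001]
 [ 1.     0.019  0.   ]
 [ 0.    -0.001 -1.   ]]
```

```bash
python3 -m crank '[[[-3.5,2,0,0,0,0],[-3.5,2,0,0,0,0],[0,0,2,0,0,0],[0,0,2,0,0,0],[0,0,0,0,0,0],[0,0,0,0,0,0]]]' 0
python3 - <<'E'
from h import *
s=read_state();m=camera_model("wrist");im=read_camera("wrist");cv2.imwrite("pics/w1.png",im)
for X in((.614,-.0665,.219),(.6135,-.034,.19),(.615,-.1205,.2305)):print(proj("wrist",X,m))
u,v=proj("wrist",(.614,-.055,.219),m)[0].astype(int)
print(u,v,s["tool_pos"])
y0,x0=max(v-75,0),max(u-100,0)
print(x0,y0);cv2.imwrite("pics/w1c.png",cv2.resize(im[y0:y0+150,x0:x0+200],None,fx=4,fy=4,interpolation=cv2.INTER_CUBIC))
E
```

```text
time: 3.65
tool_pos: [0.6154, -0.0821, 0.2594]
tcp_rot: [-2.196, -2.242, 0.004]
wrist_force: [-0.7, 0.4, -0.1]
width: 0.146
grip_force: 0.0
[[254.90414624 200.49329684]]
[[255.35670722 148.87793347]]
[[254.69515741 273.31065607]]
255 185 [ 0.61537393 -0.08212729  0.25942309]
155 110
```

View pics/w1c.png

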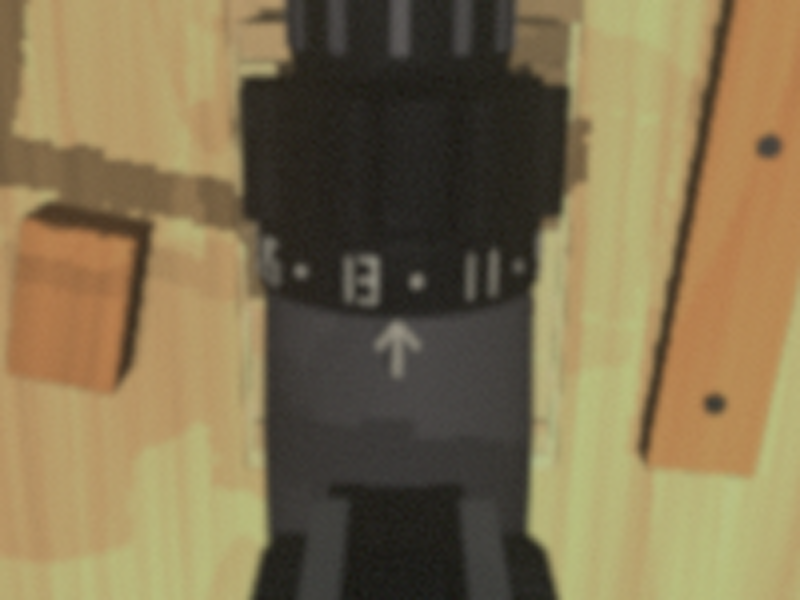

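The crop shows the arrow at (398,340), a dot (12) just right of it at (417,280), figure 13 to the left at (362,280) and figure 11 to the right at (482,275). So the collar is at about 12.4. I'll do the gear slide first.

```bash
python3 -m crank '[[[-1.2,0,0,0,0,0],[0,0,1.5,0,0,0],[0,0,1.2,0,0,0],[0,0,0.55,0,0,0],[0,0,0,0,0,0],[0,0,0,0,0,0]]]' 0
python3 -m crank '[[[-0.4,0,0,0,0,0],[-0.4,0,0,0,0,0],[-0.4,0,0,0,0,0],[-0.3,0,0,0,0,0],[-0.3,0,0,0,0,0],[0,0,0,0,0,0]]]'
```

```text
time: 4.2
tool_pos: [0.6166, -0.0942, 0.2286]
tcp_rot: [-2.198, -2.243, 0.001]
wrist_force: [-0.1, 0.5, -0.2]
width: -0.002
grip_force: 0.0
time: 4.7
tool_pos: [0.6176, -0.1127, 0.2294]
tcp_rot: [2.199, 2.242, 0.001]
wrist_force: [-0.1, 0.7, 1.5]
width: 0.002
grip_force: 1.0
```

```bash
python3 -m crank '[[[0,-0.2,0.1,0,0,0],[0,0,0,0,0,0],[0,0,0,0,0,0]]]'
python3 - <<'E'
from h import *
for i in range(2):
    s=read_state();print(s["tool_pos"],s["wrist_force"],s["torque"],s["q"]);read_camera("top")
m=camera_model("wrist");im=read_camera("wrist");print(proj("wrist",[(.615,-.1205,.2305),(.614,-.0665,.219)],m))
cv2.imwrite("pics/w2.png",cv2.resize(im[120:384,116:396],None,fx=2.2,fy=2.2,interpolation=cv2.INTER_CUBIC))
E
```

```text
time: 4.95
tool_pos: [0.6161, -0.1123, 0.2287]
tcp_rot: [2.197, 2.242, 0.002]
wrist_force: [2.4, 1.6, 4.2]
width: -0.002
grip_force: 1.9
[ 0.61608433 -0.1122881   0.22873202] [2.40157529 1.62619386 4.17067443] [ 0.20320472 -0.39876386  0.01618308] [-2.20142800e-01  1.72650678e-01  1.71874266e+00  1.68456693e-04
  1.24770279e+00 -2.40372827e-01]
[ 0.61601285 -0.11226633  0.22868569] [2.24320291 1.70547722 3.81971048] [ 0.18246704 -0.44991305  0.02171513] [-2.20108073e-01  1.72685345e-01  1.71878826e+00  1.19628850e-04
  1.24784313e+00 -2.40364084e-01]
[[254.24631909 261.99168087]
 [254.33181828 170.39211593]]
```

View pics/w2.png

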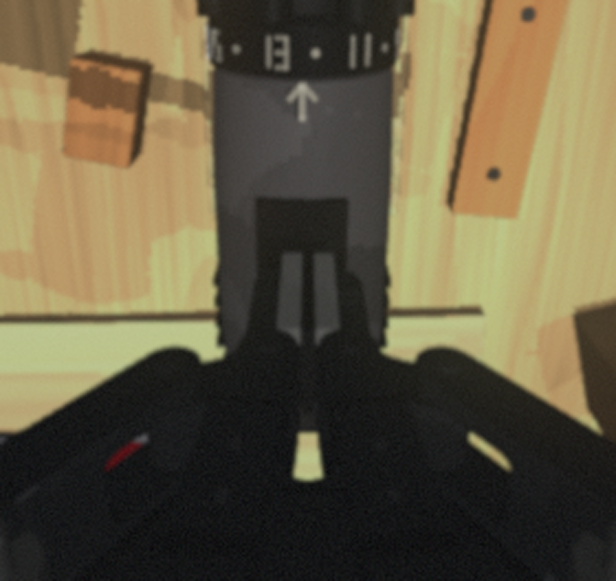

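Run:
```python
from h import *
im=cv2.imread("pics/w2.png")
m=camera_model("wrist")
f=lambda u,v:(116+u/2.2,120+v/2.2)
print("plate front",atz("wrist",f(303,198),.2235,m),atz("wrist",f(257,215),.2235,m),atz("wrist",f(347,215),.2235,m))
print("arrow tip/tail",atz("wrist",f(303,84),.219,m),atz("wrist",f(303,122),.219,m))
print("finger edge z.2287",atz("wrist",f(293,253),.2287,m))
w1=(155+398/4,110+490/4);
```

```text
plate front [ 0.61408008 -0.08941291  0.2235    ] [ 0.6016918 -0.0946494  0.2235   ] [ 0.62610859 -0.09416629  0.2235    ]
arrow tip/tail [ 0.61351147 -0.0593478   0.219     ] [ 0.61369652 -0.06953539  0.219     ]
finger edge z.2287 [ 0.61167719 -0.10323389  0.2287    ]
```

The view shows the dark recess around the slide, with its front edge at (303,198), and the fingers at (305,255). The upward force suggests the tips are riding on the ridge. I'll lift, back off, go lower and push again.

```bash
python3 -m crank '[[[0,0,-1,0,0,0],[1.8,0,0,0,0,0],[0,0,1,0,0,0],[0,0,0.2,0,0,0],[0,0,0,0,0,0],[0,0,0,0,0,0]]]' 0
python3 -m crank '[[[0,0,0.15,0,0,0],[0,0,0,0,0,0],[0,0,0,0,0,0]]]' 0
```

```text
time: 5.6
tool_pos: [0.6138, -0.0947, 0.2243]
tcp_rot: [-2.198, -2.242, 0.004]
wrist_force: [-0.3, -1.0, 0.4]
width: -0.003
grip_force: 0.0
time: 5.85
tool_pos: [0.6148, -0.0946, 0.2242]
tcp_rot: [-2.199, -2.243, 0.0]
wrist_force: [-0.0, 0.4, -0.8]
width: 0.0
grip_force: 0.0
```

```bash
python3 -m crank '[[[0,0,-0.15,0,0,0],[-0.4,0,0,0,0,0],[-0.4,0,0,0,0,0],[-0.4,0,0,0,0,0],[-0.3,0,0,0,0,0],[0,0,0,0,0,0],[0,0,0,0,0,0]]]' 0
python3 -m crank '[[[-0.3,0,0,0,0,0],[-0.3,0,0,0,0,0],[-0.2,0,0,0,0,0],[0,0,0,0,0,0],[0,0,0,0,0,0]]]' 0
```

```text
time: 6.43
tool_pos: [0.6151, -0.1096, 0.2257]
tcp_rot: [-2.2, -2.243, 0.0]
wrist_force: [0.2, 0.5, -0.3]
width: -0.002
grip_force: 0.0
time: 6.85
tool_pos: [0.6152, -0.1173, 0.2257]
tcp_rot: [-2.199, -2.243, 0.0]
wrist_force: [-1.1, 1.8, -0.5]
width: -0.001
grip_force: 0.7
```

```bash
python3 -m crank '[[[-0.2,0,0,0,0,0],[-0.2,0,0,0,0,0],[0,0,0,0,0,0],[0,0,0,0,0,0]]]' 0
python3 -m crank '[[[-0.2,0,0,0,0,0],[-0.2,0,0,0,0,0],[0,0,0,0,0,0],[0,0,0,0,0,0]]]' 0
python3 -m crank '[[[-0.15,0,0,0,0,0],[-0.15,0,0,0,0,0],[0,0,0,0,0,0],[0,0,0,0,0,0]]]' 0
```

```text
time: 7.18
tool_pos: [0.6153, -0.1176, 0.2257]
tcp_rot: [-2.195, -2.24, -0.006]
wrist_force: [-0.5, 11.6, 3.0]
width: 0.001
grip_force: 5.7
time: 7.52
tool_pos: [0.6152, -0.1179, 0.2258]
tcp_rot: [-2.192, -2.237, -0.013]
wrist_force: [-1.2, 20.9, 2.4]
width: -0.001
grip_force: 10.5
time: 7.85
tool_pos: [0.6152, -0.1181, 0.2258]
tcp_rot: [-2.189, -2.235, -0.018]
wrist_force: [-1.1, 27.1, 4.3]
width: 0.001
grip_force: 14.1
```

The slide seems to be at its rear stop: the force climbs at a fixed position, with the ridge at about x = -43. Next I'll retreat, open, and go above the collar.

```bash
python3 -m crank '[[[0.8,0,0,0,0,0],[0.8,0,0,0,0,0],[0,0,-4,0,0,0],[0,0,-4,0,0,0],[0,0,-2,0,0,0],[0,0,0,0,0,0]]]' 8.5 60
python3 -m crank '[[[3.5,0,0,0,0,0],[3.5,0,0,0,0,0],[0,0,0,0,0,0],[0,0,0,0,0,0]]]'
python3 - <<'E'
from h import *
s=read_state();R=Ro.from_rotvec(s["tcp_rot"]).as_matrix();print(s["q"].round(3),s["tool_pos"],R.round(3))
E
```

```text
time: 8.35
tool_pos: [0.6183, -0.1137, 0.3336]
tcp_rot: [2.191, 2.235, 0.008]
wrist_force: [0.6, 0.1, 1.0]
width: 0.846
grip_force: 0.0
time: 8.68
tool_pos: [0.6136, -0.0415, 0.3252]
tcp_rot: [2.196, 2.246, -0.002]
wrist_force: [-0.4, -0.1, -0.7]
width: 0.997
grip_force: 0.0
[-1.070e-01  1.080e-01  1.616e+00 -1.000e-03  1.418e+00 -1.300e-01] [ 0.61360242 -0.04148595  0.32518963] [[-0.022  1.    -0.001]
 [ 1.     0.022 -0.001]
 [-0.001 -0.001 -1.   ]]
```

```bash
python3 -m crank '[[[0.8,0,0,0.112,0,0],[0,0,0,0.112,0,0],[0,0,0,0.112,0,0],[0,0,0,0.112,0,0],[0,0,0,0.112,0,0],[0,0,0,0.112,0,0],[0,0,0,0.113,0,0],[0,0,0,0,0,0]]]'
python3 -m crank '[[[0,3.2,0,0,0,0],[0,3.2,0,0,0,0],[0,3.1,0,0,0,0],[0,0,1.9,0,0,0],[0,0,0,0,0,0],[0,0,0,0,0,0]]]'
python3 - <<'E'
from h import *
s=read_state();R=Ro.from_rotvec(s["tcp_rot"]).as_matrix();p=s["tool_pos"];print(s["q"].round(3),p,R.round(3),"axis rel tool",R.T@(np.array([.6135,-.033,.19])-p))
E
```

```text
time: 9.35
tool_pos: [0.6145, -0.0358, 0.3161]
tcp_rot: [-1.735, -1.769, 0.749]
wrist_force: [-0.2, -0.1, -3.7]
width: 0.998
grip_force: 0.0
time: 9.85
tool_pos: [0.6664, -0.0342, 0.2444]
tcp_rot: [-1.744, -1.778, 0.739]
wrist_force: [-0.3, -0.4, 1.0]
width: 0.998
grip_force: 0.0
[-0.06   0.782  1.01  -0.066  2.135 -0.091] [ 0.66643257 -0.03420331  0.24444965] [[-0.019  0.706 -0.708]
 [ 1.     0.013 -0.014]
 [-0.    -0.708 -0.706]] axis rel tool [0.00222544 0.00124255 0.07590503]
```

```bash
python3 -m crank '[[[0.1,0.1,2.5,0,0,0],[0,0,2.5,0,0,0],[0,0,2,0,0,0],[0,0,1.5,0,0,0],[0,0,1.5,0,0,0],[0,0,0,0,0,0],[0,0,0,0,0,0]]]'
```

```text
time: 10.43
tool_pos: [0.5982, -0.0341, 0.1774]
tcp_rot: [-1.749, -1.783, 0.733]
wrist_force: [-0.0, 0.4, 0.9]
width: 0.997
grip_force: 0.0
```

```bash
python3 -m crank '[[[0,0,0,0,0,0],[0,0,0,0,0,0],[0,0,0,0,0,0],[0,0,0,0,0,0],[0,0,0,0,0,0],[0,0,0,0,0,0]]]' 5.5 40
python3 - <<'E'
from h import *
s=read_state();R=Ro.from_rotvec(s["tcp_rot"]).as_matrix();p=s["tool_pos"];print(s["q"].round(3),s["torque"],"axis rel tool",R.T@(np.array([.6135,-.033,.19])-p),s["width"]*85.4)
E
```

```text
time: 10.93
tool_pos: [0.5997, -0.0338, 0.1763]
tcp_rot: [-1.749, -1.784, 0.734]
wrist_force: [4.2, -0.2, 6.9]
width: 0.729
grip_force: 42.7
[-0.063  0.686  1.29  -0.064  1.943 -0.082] [-0.06078422 -0.18511556 -0.10484247] axis rel tool [ 0.00053876  0.00018244 -0.01944796] 62.270636877359266
```

```bash
python3 -m crank '[[[0,0.22,-0.012,-0.112,0,0],[0,0.22,-0.012,-0.112,0,0],[0,0.22,-0.012,-0.112,0,0],[0,0.22,-0.012,-0.112,0,0],[0,0,0,0,0,0]]]'
python3 - <<'E'
from h import *
s=read_state();R=Ro.from_rotvec(s["tcp_rot"]).as_matrix();p=s["tool_pos"];z=R[:,2];print(s["q"].round(3),s["torque"],"tilt",np.degrees(np.arctan2(-z[0],-z[2])),"axis rel tool",R.T@(np.array([.6135,-.033,.19])-p),s["width"]*85.4)
E
```

```text
time: 11.35
tool_pos: [0.6057, -0.033, 0.1691]
tcp_rot: [-2.027, -2.067, 0.338]
wrist_force: [8.1, 0.9, -9.7]
width: 0.711
grip_force: 50.7
[-0.078  0.396  1.582 -0.031  1.487 -0.09 ] [ 0.10022449 -1.75457501 -0.40855596] tilt 18.61722432155465 axis rel tool [-0.00015231  0.00067255 -0.0222969 ] 60.69748394194261
```

```bash
cat > s.py <<'E'
from h import *
s=read_state();R=Ro.from_rotvec(s["tcp_rot"]).as_matrix();p=s["tool_pos"];z=R[:,2]
print(s["q"].round(2),"tilt",np.degrees(np.arctan2(-z[0],-z[2])).round(1),"axis rel tool",(R.T@(np.array([.6135,-.033,.19])-p)).round(4),"F tool",(R.T@s["wrist_force"]).round(1),(s["width"]*85.4).round(1))
E
python3 -m crank '[[[0,0.22,-0.07,-0.112,0,0],[0,0.22,-0.012,-0.112,0,0],[0,0.22,-0.012,-0.112,0,0],[0,0.22,-0.012,-0.112,0,0],[0,0,0,0,0,0]]]' ; python3 s.py
python3 -m crank '[[[0,0.22,-0.012,-0.112,0,0],[0,0.22,-0.012,-0.112,0,0],[0,0,0,0,0,0]]]'; python3 s.py
```

```text
time: 11.77
tool_pos: [0.6155, -0.0325, 0.1678]
tcp_rot: [2.136, 2.179, 0.137]
wrist_force: [22.5, 1.2, -25.1]
width: 0.709
grip_force: 51.6
time: 12.02
tool_pos: [0.6203, -0.0321, 0.1693]
tcp_rot: [2.015, 2.052, 0.363]
wrist_force: [30.3, 3.4, -27.4]
width: 0.707
grip_force: 53.0Traceback (most recent call last):
  File "s.py", line 3, in <module>
    print(s["q"].round(2),"tilt",np.degrees(np.arctan2(-z[0],-z[2])).round(1),"axis rel tool",(R.T@(np.array([.6135,-.033,.19])-p)).round(4),"F tool",(R.T@s["wrist_force"]).round(1),(s["width"]*85.4).round(1))
                                                                                                                                                                                      ^^^^^^^^^^^^^^^^^^^^^^^
AttributeError: 'float' object has no attribute 'round'
Traceback (most recent call last):
  File "s.py", line 3, in <module>
    print(s["q"].round(2),"tilt",np.degrees(np.arctan2(-z[0],-z[2])).round(1),"axis rel tool",(R.T@(np.array([.6135,-.033,.19])-p)).round(4),"F tool",(R.T@s["wrist_force"]).round(1),(s["width"]*85.4).round(1))
                                                                                                                                                                                      ^^^^^^^^^^^^^^^^^^^^^^^
AttributeError: 'float' object has no attribute 'round'
```

```bash
sed -i 's/(s\["width"\]\*85.4).round(1)/s["width"]*85.4/' s.py
python3 -m crank '[[[0,0.3,0.5,0,0,0],[0,0,0,0,0,0]]]'; python3 s.py
```

```text
time: 12.18
tool_pos: [0.6207, -0.032, 0.1683]
tcp_rot: [2.026, 2.063, 0.347]
wrist_force: [-19.7, 4.1, 17.6]
width: 0.71
grip_force: 58.1
[-0.12  0.02  2.04  0.07  0.76 -0.18] tilt -19.0 axis rel tool [-0.0008  0.0002 -0.0229] F tool [  4.5 -12.8 -23.1] 60.6011877164773
```

```bash
python3 -m crank '[[[0,0.1,-0.2,-0.112,0,0],[0,0.24,0.02,-0.112,0,0],[0,0,0,0,0,0]]]'; python3 s.py
```

```text
time: 12.43
tool_pos: [0.6251, -0.0318, 0.1709]
tcp_rot: [1.885, 1.918, 0.563]
wrist_force: [5.1, 5.1, -0.9]
width: 0.701
grip_force: 55.5
[-0.14 -0.08  2.21  0.19  0.46 -0.3 ] tilt -32.6 axis rel tool [-0.001   0.0005 -0.0223] F tool [5.  3.9 3.6] 59.845205853955186
```

```bash
python3 -m crank '[[[0,0.24,0.02,-0.112,0,0],[0,0.24,0.02,-0.112,0,0],[0,0,0,0,0,0]]]'; python3 s.py
```

```text
time: 12.68
tool_pos: [0.6287, -0.0308, 0.173]
tcp_rot: [1.777, 1.819, 0.707]
wrist_force: [-25.7, -11.8, 17.6]
width: 0.709
grip_force: 58.2
[-0.16 -0.13  2.31  0.52  0.26 -0.64] tilt -42.1 axis rel tool [-0.0017  0.0001 -0.0228] F tool [-11.   -7.4 -30.6] 60.55401092831106
```

```bash
python3 -m crank '[[[0,0,-0.2,0,0,0],[0,0,0,0,0,0],[0,0,0,0,0,0],[0,0,0,0,0,0],[0,0,0,0,0,0]]]' 8.5 40; python3 s.py
python3 -m crank '[[[0,0,-2,0,0,0],[0,0,-2.5,0,0,0],[0,0,-2.5,0,0,0],[0,0,-2.5,0,0,0],[0,0,0,0,0,0]]]'; python3 s.py
```

```text
time: 13.1
tool_pos: [0.6285, -0.0284, 0.1725]
tcp_rot: [1.779, 1.828, 0.705]
wrist_force: [0.6, 0.1, -0.9]
width: 0.995
grip_force: 0.0
[-0.16 -0.12  2.31  0.51  0.27 -0.63] tilt -41.7 axis rel tool [-0.004   0.0004 -0.0231] F tool [ 0.  -0.2  1.1] 84.98093389041104
time: 13.52
tool_pos: [0.5655, -0.0313, 0.2482]
tcp_rot: [1.774, 1.823, 0.709]
wrist_force: [0.8, 0.2, 0.1]
width: 0.998
grip_force: 0.0
[-0.19 -0.37  2.35  0.35  0.47 -0.47] tilt -42.1 axis rel tool [-0.0035 -0.0034  0.0753] F tool [0.2 0.6 0.4] 85.25990662855264
```

```bash
python3 -m crank '[[[0,0,-2,0.12,0,0],[0,0,-2,0.12,0,0],[0,0,0,0.12,0,0],[0,0,0,0.12,0,0],[0,0,0,0.12,0,0],[0,0,0,0.12,0,0],[0,0,0,0,0,0]]]'; python3 s.py
python3 -m crank '[[[-2.5,3,0,0,0,0],[-2.5,3,0,0,0,0],[0,0,0,0,0,0],[0,0,0,0,0,0]]]' 0; python3 s.py
python3 - <<'E'
from h import *
m=camera_model("wrist");im=read_camera("wrist")
u,v=proj("wrist",(.614,-.085,.219),m)[0].astype(int)
y0,x0=max(v-100,0),max(u-100,0);print(x0,y0)
cv2.imwrite("pics/w3.png",cv2.resize(im[y0:y0+200,x0:x0+200],None,fx=3,fy=3,interpolation=cv2.INTER_CUBIC))
E
```

```text
time: 14.1
tool_pos: [0.544, -0.0317, 0.2716]
tcp_rot: [-2.182, -2.251, -0.011]
wrist_force: [0.5, 0.2, -0.9]
width: 0.997
grip_force: 0.0
[-0.11 -0.01  1.83  0.01  1.32 -0.14] tilt -0.0 axis rel tool [-0.0042  0.0694  0.0816] F tool [0.2 0.5 0.9] 85.17555097645467
time: 14.43
tool_pos: [0.6022, -0.081, 0.2725]
tcp_rot: [-2.188, -2.251, -0.018]
wrist_force: [0.2, 0.6, -0.6]
width: 0.452
grip_force: 0.0
[-0.18  0.11  1.71  0.01  1.32 -0.21] tilt -0.4 axis rel tool [0.0469 0.0121 0.083 ] F tool [0.6 0.3 0.6] 38.63468818106797
170 118
```

View pics/w3.png

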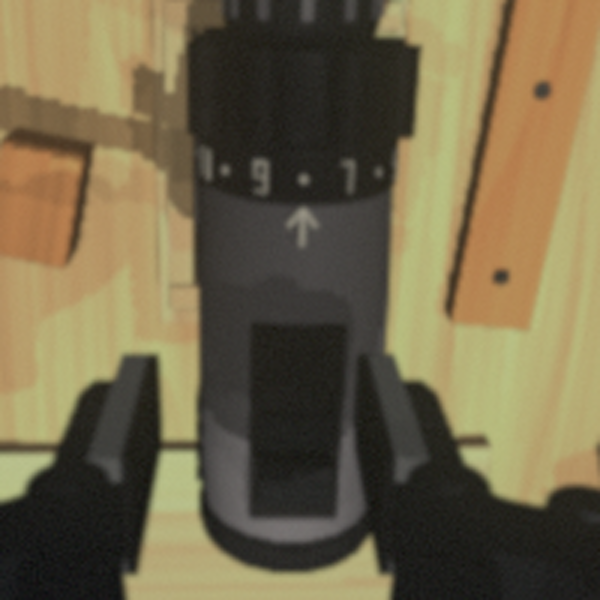

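The crop shows the arrow at (303,225) and the dot for 8 centred at it (304,180), between 9 and 7. Three clicks remain, so I'll regrip at +45 degrees and end at -22.5 degrees.

```bash
python3 -m crank '[[[1.5,0.5,-2.5,0,0,0],[1.7,0.7,-2.5,0,0,0],[1.7,0,0,0.112,0,0],[0,0,0,0.112,0,0],[0,0,0,0.112,0,0],[0,0,0,0.112,0,0],[0,0,0,0.112,0,0],[0,0,0,0.112,0,0]]]' 8.5
python3 -m crank '[[[0,0,0,0.12,0,0],[0,3,0,0,0,0],[0,3,0,0,0,0],[0,3,0,0,0,0],[0,0,0,0,0,0],[0,0,0,0,0,0]]]'; python3 s.py
```

```text
time: 15.15
tool_pos: [0.6113, -0.0303, 0.3271]
tcp_rot: [-1.807, -1.869, 0.637]
wrist_force: [-0.2, -0.3, -0.2]
width: 0.994
grip_force: 0.0
time: 15.65
tool_pos: [0.6744, -0.0281, 0.2588]
tcp_rot: [-1.728, -1.789, 0.735]
wrist_force: [-0.6, 0.6, 0.2]
width: 0.997
grip_force: 0.0
[-0.05  0.79  0.96 -0.06  2.17 -0.1 ] tilt 45.2 axis rel tool [-0.0037  0.0058  0.0918] F tool [ 0.7 -0.5  0.3] 85.17962289720299
```

```bash
python3 -m crank '[[[-0.35,0.55,2.5,0,0,0],[0,0,2.5,0,0,0],[0,0,2.5,0,0,0],[0,0,2,0,0,0],[0,0,1.8,0,0,0],[0,0,0,0,0,0],[0,0,0,0,0,0]]]'; python3 s.py
python3 -m crank '[[[0,0,0,0,0,0],[0,0,0,0,0,0],[0,0,0,0,0,0],[0,0,0,0,0,0],[0,0,0,0,0,0],[0,0,0,0,0,0]]]' 5.5 40; python3 s.py
```

```text
time: 16.23
tool_pos: [0.5987, -0.0338, 0.1805]
tcp_rot: [-1.734, -1.793, 0.73]
wrist_force: [-0.0, -0.5, 0.7]
width: 0.994
grip_force: 0.0
[-0.06  0.68  1.29 -0.06  1.95 -0.1 ] tilt 44.8 axis rel tool [ 0.0004  0.0038 -0.0172] F tool [-0.5 -0.5 -0.5] 84.9118763917904
time: 16.73
tool_pos: [0.6029, -0.0339, 0.1796]
tcp_rot: [-1.739, -1.797, 0.725]
wrist_force: [5.6, 1.1, 2.5]
width: 0.706
grip_force: 42.8
[-0.06  0.69  1.28 -0.06  1.95 -0.1 ] tilt 44.4 axis rel tool [ 0.0007  0.0003 -0.0149] F tool [ 1.   2.3 -5.7] 60.32891187941118
```

```bash
python3 -m crank '[[[0,0.18,-0.01,-0.112,0,0],[0,0.18,-0.01,-0.112,0,0],[0,0.18,-0.01,-0.112,0,0],[0,0,0,0,0,0]]]'; python3 s.py
```

```text
time: 17.07
tool_pos: [0.6062, -0.0327, 0.176]
tcp_rot: [-1.949, -2.011, 0.432]
wrist_force: [9.5, 3.4, -7.2]
width: 0.706
grip_force: 53.2
[-0.08  0.47  1.5  -0.03  1.61 -0.1 ] tilt 24.8 axis rel tool [-0.0004  0.0007 -0.0158] F tool [ 3.  11.7  2.6] 60.32480273394884
```

```bash
python3 -m crank '[[[0,0.27,-0.01,-0.112,0,0],[0,0.19,-0.01,-0.112,0,0],[0,0.19,-0.01,-0.112,0,0],[0,0,0,0,0,0]]]'; python3 s.py
python3 -m crank '[[[0,0.21,0.02,-0.112,0,0],[0,0.21,0.02,-0.112,0,0],[0,0,0,0,0,0]]]'; python3 s.py
```

```text
time: 17.4
tool_pos: [0.6113, -0.0328, 0.1735]
tcp_rot: [-2.133, -2.199, 0.1]
wrist_force: [9.5, 3.6, -11.7]
width: 0.707
grip_force: 53.5
[-0.09  0.25  1.73 -0.    1.26 -0.12] tilt 5.8 axis rel tool [-0.0001  0.0005 -0.0166] F tool [ 3.2 10.7 10.7] 60.39324888600188
time: 17.65
tool_pos: [0.6148, -0.032, 0.1732]
tcp_rot: [2.134, 2.195, 0.145]
wrist_force: [10.3, 4.4, -13.3]
width: 0.708
grip_force: 54.5
[-0.11  0.12  1.89  0.03  1.01 -0.15] tilt -7.0 axis rel tool [-0.0008  0.0007 -0.0168] F tool [ 4.   8.8 14.5] 60.503441344385436
```

Remaining: 15.5° (0.27 rad), plus a small overshoot.

```bash
python3 -m crank '[[[0,0.28,0.12,-0.112,0,0],[0,0.2,0.02,-0.112,0,0],[0,0.1,0,-0.056,0,0],[0,0,0,0,0,0],[0,0,0,0,0,0]]]'; python3 s.py
```

```text
time: 18.07
tool_pos: [0.6196, -0.0318, 0.1741]
tcp_rot: [1.985, 2.041, 0.417]
wrist_force: [-8.9, 6.5, 9.0]
width: 0.707
grip_force: 56.6
[-0.13 -0.02  2.08  0.11  0.7  -0.23] tilt -22.4 axis rel tool [-0.0009  0.0004 -0.0171] F tool [  6.8  -4.6 -11.5] 60.36700205028034
```

Exactly -22.4°. I'll release, retract and look.

```bash
python3 -m crank '[[[0,0,0,0,0,0],[0,0,0,0,0,0],[0,0,0,0,0,0],[0,0,0,0,0,0]]]' 8.5 40
python3 -m crank '[[[0,0,-2,0,0,0],[0,0,-2.5,0,0,0],[0,0,-2.5,0,0,0],[0,0,-2.5,0,0,0],[0,0,-2.5,0.1,0,0],[0,0,-2,0.1,0,0],[0,0,0,0.1,0,0],[0,0,0,0.09,0,0]]]'; python3 s.py
python3 -m crank '[[[-2.5,2.5,0,0,0,0],[-3,2.5,0,0,0,0],[0,0,0,0,0,0],[0,0,0,0,0,0]]]'; python3 s.py
python3 - <<'E'
from h import *
m=camera_model("wrist");im=read_camera("wrist")
u,v=proj("wrist",(.614,-.085,.219),m)[0].astype(int)
y0,x0=max(v-90,0),max(u-100,0);print(x0,y0)
c=cv2.resize(im[y0:y0+180,x0:x0+200],None,fx=3.3,fy=3.3,interpolation=cv2.INTER_CUBIC)
cv2.imwrite("pics/w4.png",(255*(c/255.)**.45).astype('uint8'))
E
```

```text
time: 18.4
tool_pos: [0.6208, -0.0337, 0.1722]
tcp_rot: [1.983, 2.04, 0.414]
wrist_force: [0.1, 0.4, -0.0]
width: 0.995
grip_force: 0.0
time: 19.07
tool_pos: [0.5702, -0.0367, 0.3057]
tcp_rot: [-2.187, -2.252, -0.012]
wrist_force: [1.2, 0.5, 0.0]
width: 0.996
grip_force: 0.0
[-0.11  0.03  1.74  0.01  1.37 -0.14] tilt -0.2 axis rel tool [0.0016 0.043  0.1159] F tool [ 0.5  1.2 -0. ] 85.10108623047894
time: 19.4
tool_pos: [0.6212, -0.091, 0.3]
tcp_rot: [-2.186, -2.247, -0.01]
wrist_force: [-0.2, 0.3, -0.6]
width: 0.991
grip_force: 0.0
[-0.19  0.14  1.62  0.01  1.38 -0.22] tilt 0.0 axis rel tool [ 0.0573 -0.0061  0.1105] F tool [ 0.3 -0.2  0.6] 84.61433958538322
148 104
```

View pics/w4.png

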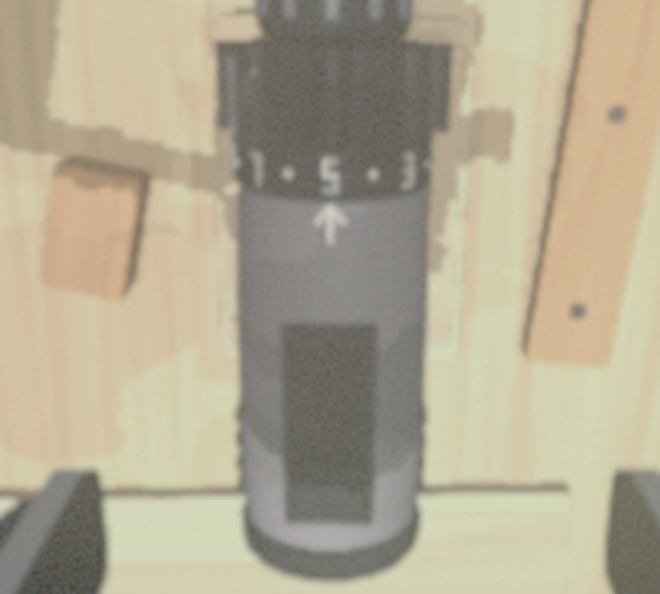

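The crop shows 5 straight above the arrow at (330,180). The slide is hard to make out, so I'll move the arm aside and check it from the top camera.

```bash
python3 -m crank '[[[0,-3,-2,0,0,0],[3.5,-2,0,0,0,0],[3.5,-2,0,0,0,0],[3.5,-2,0,0,0,0],[3.5,0,0,0,0,0],[3.5,0,0,0,0,0],[3.5,0,0,0,0,0],[3.5,0,0,0,0,0]]]'
python3 -m crank '[[[3.5,0,0,0,0,0],[3.5,0,0,0,0,0],[0,0,0,0,0,0],[0,0,0,0,0,0]]]'
python3 - <<'E'
from h import *
a=cv2.imread("pics/top0.png");b=read_camera("top")
f=lambda i:(255*(cv2.resize(i[155:190,355:415],None,fx=12,fy=8,interpolation=cv2.INTER_CUBIC)/255.)**.5).astype('uint8')
cv2.imwrite("pics/cmp.png",np.vstack([f(a),f(b)]))
M=camera_model("top")
for x in(-30,-44):
    y=-.0895+x/1000;print(x,[(proj("top",(.6145,y+d,.2285),M)[0]-[355,155])*[12,8] for d in(.0035,0,-.0035)])
E
```

```text
time: 20.12
tool_pos: [0.5212, 0.1545, 0.3242]
tcp_rot: [-2.185, -2.252, -0.014]
wrist_force: [-0.0, -0.8, -0.1]
width: 0.991
grip_force: 0.0
time: 20.45
tool_pos: [0.5194, 0.2244, 0.3242]
tcp_rot: [-2.18, -2.256, -0.012]
wrist_force: [0.1, -0.6, 0.3]
width: 0.997
grip_force: 0.0
-30 [array([382.38166764, 150.50877322]), array([398.17873401, 150.67079038]), array([413.96825376, 150.83310752])]
-44 [array([445.52433839, 151.15863926]), array([461.29074577, 151.3218526 ]), array([477.04929154, 151.48536341])]
```

View pics/cmp.png

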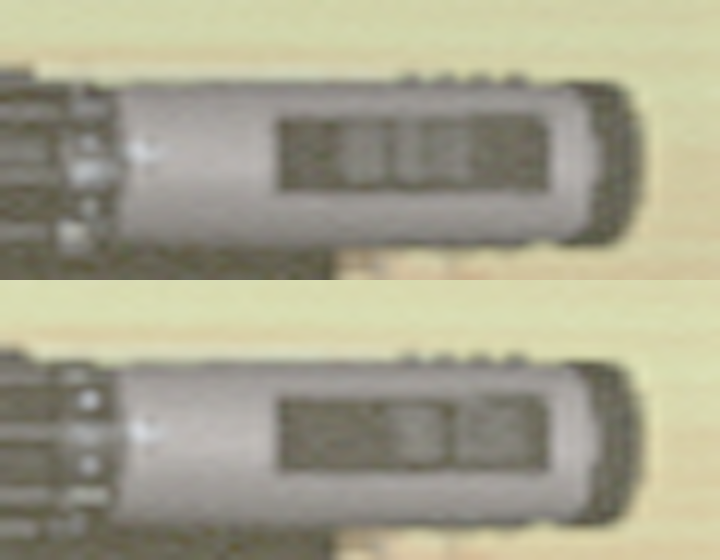

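The comparison shows the slide's ridge line moved from x = 395 to 452, about 12.6 mm. Together with the hard stop I felt at 27 N, that puts it fully back. The collar is at 5 and the robot is clear, so I'll hand in.

```bash
python3 -c "
from workcell import *
print(finish_job())"
```

```text
the job is handed in; nothing more can be done
None
```

The job is handed in: the camera showed the torque collar at 5 under the arrow, the gear slide was pushed back until it hit its rear stop, I saw no bystander disturbed, and the arm was clear; no verdict was returned.

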